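# Set the trimming gauge to the sample cigar

### The job

Set the trimming gauge from the short thick cigar: lay that cigar in the gauge's trough with one end up against the brass fence, let go of it, then pull the wooden knob out along the tube until the steel pointer stands level with the cigar's free end. The slide springs back when let go, so finish while still holding it there, motionless, for me to tighten its lock screw; leave the other things where they are.

Things in the scene. Friction and masses are not known exactly. Their poses are not given: they have to be found in the camera images.
- gauge: the trimming gauge: fixed wooden board with trough, brass fence and steel tube. Origin: on the table under the middle of the fence's working face; z up, x along the trough from the fence to its open end, y from trough to tube. Board x -36..200, y -32..86 mm, top at z 14 mm. Tube: 15 mm thick, along x at y 62, z 32 mm, in brackets 44 mm high at x -24 and 188 mm
- fence (a point): middle of the lower edge of the brass fence's working face (gauge x 0, y 0, z 14 mm), at the trough's floor. The fence is 46 mm wide and stands 20 mm above the floor. Trough: floor 24 mm wide (y -12..12), z 14 mm, lips 8 mm high sloping outward, 38 mm apart at the top, outer faces at y -25 and 25 mm, from x 4 to 190 mm except at the notch
- notch (a point): on the trough's floor (z 14 mm), 59 mm from the fence: middle of the finger notch, x 34 to 84 mm in the gauge's frame, where the lips are left out on both sides and the board is flat and free for fingers from y -30 to 45 mm
- slide (a joint): travel in m of the brass slide (32 x 28 x 24 mm, z 21..45 mm) on the gauge's tube: 0 = home, pointer 15 mm from the fence; grows as the knob is pulled along the gauge's +x, away from the fence, up to 0.15. A spring in the tube pulls it home: 4 N at 0 and 40 N more per metre (8 N at 0.1); it runs back when let go. Friction 0.4 N
- knob (a point): the middle of the upright dark wooden knob on top of the slide, 22 mm thick, z = 47..92 mm, this point at z = 70 mm and y = 62 mm in the gauge's frame; its x is that of the pointer. It can be pinched from above in any direction
- pointer (a point): the tip of the slide's flat steel pointer arm (2 mm thick), which reaches from the slide across the metal rule to the trough: at y = 12.5 mm in the gauge's frame, z = 25.5 mm, beside the cigar's flank and clear of it, x = 15 mm + the slide's travel
- sample: the short thick cigar: dark brown, 118 mm long, 19 mm thick, 18 mm high, 14 g, lying. Origin: under its middle; its long axis is its own y, z up; both ends serve alike, 59 mm from the origin
- long_cigar_a: a longer, thinner cigar, 146 mm long along its y, 16 mm thick; not to be used. Origin under its middle
- long_cigar_b: a longer, thinner cigar, 152 mm long along its y, 17 mm thick; not to be used. Origin under its middle
- wax_tin: a round green tin, 60 mm wide, 26 mm high; not to be moved. Origin under its middle
- punch: a turned wooden cap punch standing upright, 26 mm wide, 67 mm high; not to be moved. Origin under its middle
- paste_pot: a pale ceramic pot, 65 mm wide, 56 mm high; not to be moved. Origin under its middle
Things that resemble listed ones, but are neither listed nor needed, are in the scene too. Leave any pink or purple look-alike of the sample alone.

How it is judged:
By the outcome, as a careful person would: the job done as asked, in the order asked, and still so for the second after the job is handed in, while the arm keeps its last pose, push and grip.
It also fails if it takes over 48 s, if anything falls off the work surface, if the arm or the gripper's body presses on something with over 40 N, if the wrist force passes 120 N, or if a joint passes its speed limit or range.

### The arm

A 7-joint arm with a two-finger parallel gripper is mounted at the origin on a cart in front of the work surface, level with it; the furniture and walls round the work are solid. World frame = base frame: x ahead of the robot, y to its left, z up, the work surface at z = 0. Lengths are in mm, angles in degrees, forces in N, time in s.
With the tool pointing down it reaches from about 400 to 850 mm from the base axis. Payload 6.9 kg.
Tool frame: the origin (TCP) lies midway between the tips of the shut fingers; the grasp point (between the pads) lies 19 mm behind it (arm.grip_point_offset is the distance from the TCP to the grasp point, in mm); z points along the fingers, y is the line along which they close (so a half turn about z gives the same grasp; the last joint's range is limited). The gripper opens to 85 mm and grips with 20 to 120 N. Pads are 22 mm wide; open, the fingers measure 114 mm over their backs; the gripper's body (76 mm by 85 mm) begins 54 mm behind the grasp point. The pads swing forward as they close: fully open they stand 13 mm farther back than shut.
Start: joints at [81.331, 29.078, -13.613, 85.955, 7.202, 65.827, -8.869], TCP at [158.712, -604.501, 231.275] pointing down, gripper open.
Joint ranges: [-176.47, 176.47], [-13.61, 117.27], [-81.72, 77.17], [0.22, 143.17], [-87.28, 267.28], [10, 112.55], [-165.47, 165.47]. Speed limits (degrees/s): [136.94, 136.94, 180, 180, 180, 180, 180].

### API

Orientations are given as [roll, pitch, yaw] about the fixed x, y, z axes, in that order (R = Rz(yaw) Ry(pitch) Rx(roll)).
In Python, from rig import arm gives the robot as it stands. The module is installed in compiled form; this text tells all that it offers.
- The arm moves only by the tool apply_moves, never from a script. Its argument "motion" is a list that holds one entry, the list of rows, each a list of 7 numbers: the shift along the tool's x, y, z in cm, then the turn, a rotation vector about the tool's x, y, z in degrees, then the opening in per cent of the stroke, from 0 (shut) to 100 (fully open). A call has 1 to 5 rows; each row shifts and turns the commanded pose from where the row before left it, along the tool's axes as they then stand; what a row does not reach is not made up. A row lasts 1/8 s, in which the tool goes at most 62.5 mm and 10.7 degrees, less where a joint would pass 70% of its speed; a pose out of reach is approached as far as the arm can. A call is refused whole if a number of a shift passes 6.25 or a number of a turn 10.7, either way. A call with a gripper value outside its range is refused whole. The fingers move at their own pace and stop on an object; the grip force is fixed at half the most. Time passes only in rows, so rows that do not move let the fingers close. It gives the time, the measured TCP pose, the force, the opening and the grip force at its end, in the units of the state.
- arm.get_obs(): the state, without advancing time (a new reading comes with each control period).
- arm.capture(name): name is "side" or "top"; returns a dict with "color" (480x640x3 uint8, red, green, blue), "fovy" (degrees; the focal length in pixels is half the picture's height over the tangent of half this angle, whatever the lens; pixels are square), "cx", "cy" (the principal point, pixels), "rvec" (rotation vector, rad) and "tvec" (3), from world to camera coordinates, as OpenCV has them. Camera axes: x right, y down, z forward; pixel columns grow to the right and rows downward; lengths in mm; the calibration is good to about 2 mm. A picture is of the moment at which its call begins. There is no depth.
- arm.finish_job(): hands the job in; it is judged then, once.
The state is a dict: "time_s": time; "qpos": joint angles; "dq": joint speeds; "effort": joint torques, N m; "position": TCP position; "eef_rot": TCP orientation; "contact_force": force on the tool from outside, world axes, zero at the start; "wrist_torque": the same for the moment, N m; "width": finger opening in mm; "grasp_force": force on a finger pad.
Only numpy, scipy, OpenCV 4.12 (cv2) and the standard library are available. Lean on these libraries where they do the work, as an engineer would, in place of code of your own. Each camera call takes 0.05 s, during which the arm holds its last target. There are 200 camera calls.

## Working session

There is one attempt and no reset: what is moved stays moved. The work goes in short steps, Python scripts to look and compute and a tool call to move; the robot and the scene stay as the last step left them, time stands still between calls to the robot, and variables do not carry over. Pictures are saved under pics/ and viewed, at most 10 in all, crops included, and the job is handed in when it is done.

Besides the shell and the picture viewer there is one more tool, called after "Call:" as name(argument=value, ...), one argument or row to a line, values as JSON. apply_moves: Moves the arm, as the interface text tells. Its arguments: {"type":"object","properties":{"motion":{"type":"array","items":{"type":"array","items":{"type":"array","items":{"type":"number"}}}}},"required":["motion"]}

```bash
mkdir -p pics; cat > h.py <<'E'
from rig import arm
import numpy as np, cv2
def cap(n):
    c=arm.capture(n); f=240/np.tan(np.radians(c["fovy"]/2))
    c["K"]=np.array([[f,0,c["cx"]],[0,f,c["cy"]],[0,0,1.]]); c["R"]=cv2.Rodrigues(np.array(c["rvec"],float))[0]; c["t"]=np.array(c["tvec"],float).ravel()
    return c
def ray(c,u,v,z):
    d=c["R"].T@np.linalg.inv(c["K"])@[u,v,1]; o=-c["R"].T@c["t"]
    return o+d*(z-o[2])/d[2]
def proj(c,p):
    q=c["K"]@(c["R"]@np.array(p,float)+c["t"]); return q[:2]/q[2]
def save(c,n,box=None,s=1):
    im=c["color"][:,:,::-1]
    if box: im=im[box[1]:box[3],box[0]:box[2]]
    cv2.imwrite("pics/"+n,cv2.resize(im,None,fx=s,fy=s,interpolation=cv2.INTER_CUBIC))
E
python3 - <<'E'
from h import *
for n in("top","side"):
    c=cap(n); save(c,n+"1.png"); print(n,c["K"][0,0],c["cx"],c["cy"],-c["R"].T@c["t"],c["R"].round(2).tolist())
o=arm.get_obs(); print(o["time_s"],o["position"],o["eef_rot"],o["width"],arm.grip_point_offset)
E
```

```text
top 605.1679897002239 311.59729087478684 244.00087965208195 [ 159.61787668  -13.49600527 1813.60861733] [[0.04, -1.0, -0.0], [-0.98, -0.04, -0.21], [0.21, 0.01, -0.98]]
side 593.1019473151264 323.5003161164875 248.5423049327322 [  212.22686826 -1052.32224958   988.58433785] [[0.96, -0.29, 0.0], [-0.19, -0.61, -0.77], [0.23, 0.73, -0.64]]
0.1 [ 158.57127774 -604.09875498  230.49334121] [-1.79907174e+02 -1.90637014e-03  1.47136059e+01] 85.71214434859155 18.700000000000003
```

View pics/top1.png

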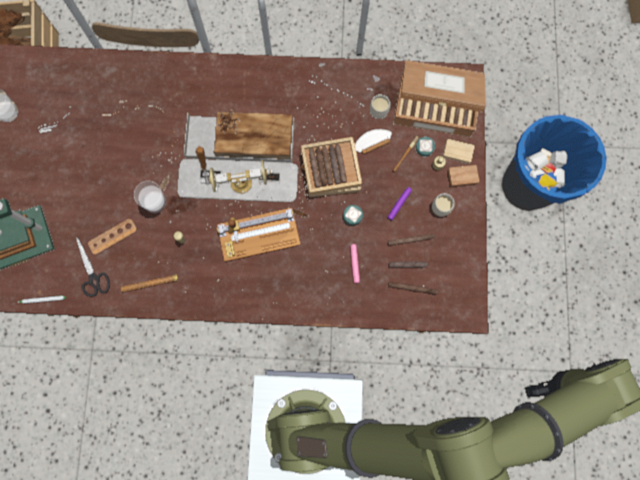

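View pics/side1.png

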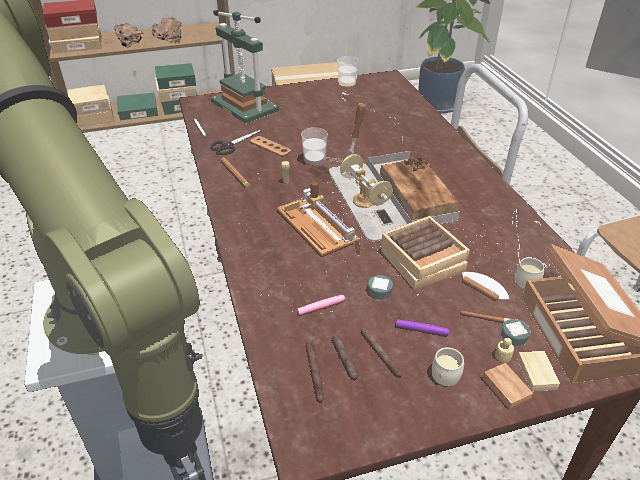

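The top view shows the gauge at about (260,235). Three brown cigars lie at (409,240), (408,265) and (412,289), with pink (355,263) and purple (400,204) look-alikes. The middle brown one looks shortest, so I'll measure all three and check it in enlarged crops.

```bash
python3 - <<'E'
from h import *
c=cap("top"); save(c,"topg.png",(210,195,310,270),8); save(c,"topc.png",(340,190,460,300),5)
s=cap("side"); save(s,"sideg.png",(260,170,380,260),6)
def cig(c,box):
    g=c["color"].astype(int); x0,y0,x1,y1=box
    r=g[y0:y1,x0:x1]; bg=np.median(r.reshape(-1,3),0); m=((bg.sum()-r.sum(2))>35)|(abs(r[:,:,0]-r[:,:,2]-(bg[0]-bg[2]))>22)
    m=(r[:,:,0]<bg[0]-18).astype(np.uint8)
    n,l,st,_=cv2.connectedComponentsWithStats(m,connectivity=8)
    for k in range(1,n):
        if st[k,4]<60: continue
        yy,xx=np.nonzero(l==k); p=np.array([ray(c,x+x0,y+y0,9)[:2] for x,y in zip(xx,yy)])
        mu=p.mean(0);w,V=np.linalg.eigh(np.cov(p.T));a=(p-mu)@V[:,1];b=(p-mu)@V[:,0]
        mid=mu+V[:,1]*(a.max()+a.min())/2
        print("pix",xx.mean()+x0,yy.mean()+y0,"mid",mid.round(1),"L",np.ptp(a).round(1),"W",(4*np.sqrt(w[0])).round(1),"area",st[k,4],"yaw",np.degrees(np.arctan2(V[1,1],V[0,1])).round(1))
print("top");cig(c,(380,226,445,300))
print("side");cig(s,(295,325,410,405))
E
```

```text
top
pix 404.95 266.72 mid [ 491.5 -283.7] L 112.0 W 12.2 area 100 yaw 91.7
pix 413.15328467153284 289.95620437956205 mid [ 422.1 -300.3] L 146.3 W 13.3 area 137 yaw 83.7
side
pix 380.51 355.9 mid [ 568.  -300.3] L 147.9 W 10.7 area 200 yaw 102.8
pix 342.88421052631577 359.7315789473684 mid [ 489.8 -288.7] L 126.0 W 16.9 area 190 yaw 94.9
pix 314.15865384615387 378.875 mid [ 420.2 -304.3] L 157.4 W 17.6 area 208 yaw 85.5
```

View pics/topc.png

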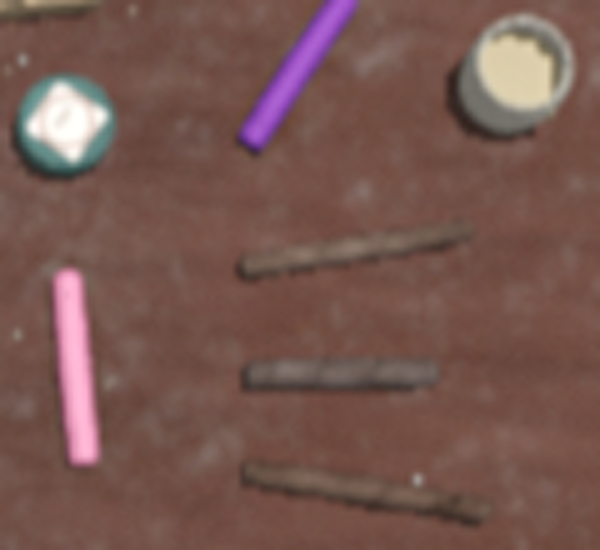

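View pics/topg.png

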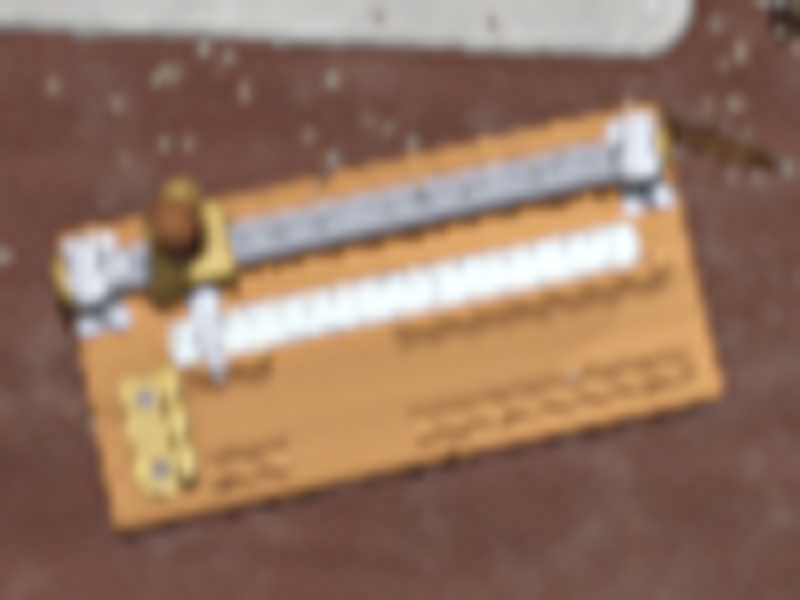

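View pics/sideg.png

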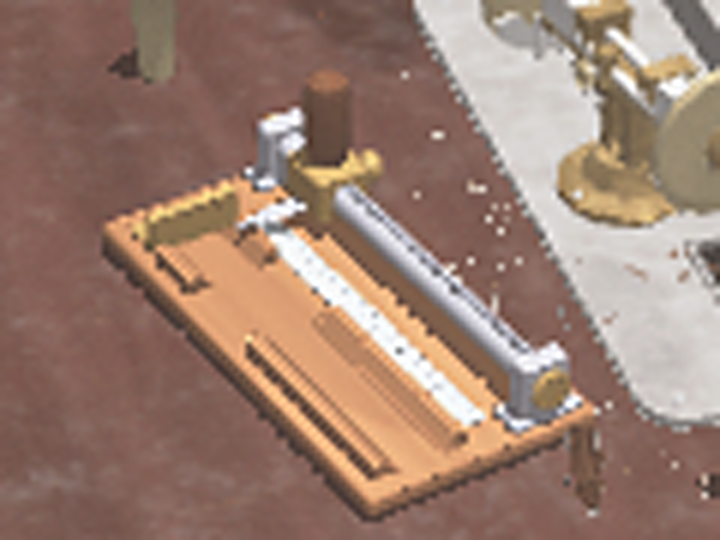

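The crops confirm the sample is the middle brown cigar at (408,265). It is clearly the shortest and thickest of the three browns, and the pink and purple ones are decoys. The gauge has its fence at the left, around (230,249), and the knob at about (232,222). Next I fit the gauge pose from its corners in both views.

```bash
python3 - <<'E'
from h import *
from scipy.optimize import least_squares
c=cap("top"); s=cap("side")
T=lambda u,v:(210+u/8,195+v/8); S=lambda u,v:(260+u/6,170+v/6)
P=[(c,(-36,86,14),T(58,235)),(c,(200,86,14),T(660,103)),(c,(200,-32,7),T(722,393)),(c,(-36,-32,7),T(115,527)),
   (s,(-36,-32,14),S(105,235)),(s,(200,-32,14),S(372,508)),(s,(200,86,14),S(592,410)),(s,(15,62,92),S(328,78))]
def w(p,g):
    a=np.radians(p[2]); return np.array([p[0]+np.cos(a)*g[0]-np.sin(a)*g[1],p[1]+np.sin(a)*g[0]+np.cos(a)*g[1],g[2]])
f=lambda p:np.concatenate([proj(k,w(p,g))-uv for k,g,uv in P])
r=least_squares(f,[560,60,-78],loss="soft_l1"); print(r.x.round(1)); print(f(r.x).reshape(-1,2).round(1).tolist())
np.save("g.npy",r.x)
for n,g in dict(fence=(0,0,14),notch=(59,0,14),knob=(15,62,70),knobend=(118,62,70)).items(): print(n,w(r.x,g).round(1))
e=[ray(c,340+u/5,190+v/5,9) for u,v in((243,376),(438,373))]; print("cig top",np.round(e,1).tolist(),np.linalg.norm(e[0]-e[1]),(e[0]+e[1])/2)
E
```

```text
[524.1 240.7 -74.8]
[[-0.1, -0.2], [-0.1, -0.0], [0.5, 0.7], [0.4, 0.7], [-0.6, -1.7], [-0.1, -0.6], [1.5, 0.2], [0.4, -0.3]]
fence [524.1 240.7  14. ]
notch [539.6 183.8  14. ]
knob [587.8 242.5  70. ]
knobend [614.9 143.1  70. ]
cig top [[493.9, -229.5, 9.0], [500.9, -347.4, 9.0]] 118.12439134295754 [ 497.36439191 -288.4750834     9.        ]
```

```bash
cat >> h.py <<'E'
from scipy.spatial.transform import Rotation as Ro
def plan(pos,yaw,n,z0=None):
    """rows (cm, deg) in tool axes from the measured pose to pos/yaw with tool down"""
    o=arm.get_obs(); p=np.array(o["position"],float); R=Ro.from_euler("xyz",o["eef_rot"],degrees=True)
    G=Ro.from_euler("xyz",[180,0,yaw],degrees=True); rv=(R.inv()*G).as_rotvec(degrees=True); d=(np.array(pos,float)-p)/n
    print("t",o["time_s"],"pos",p.round(1),"rot",np.round(o["eef_rot"],2),"F",np.round(o["contact_force"],1),"w",round(o["width"],1),"gf",round(o["grasp_force"],1))
    for k in range(n):
        print((R.inv().apply(d)/10).round(2).tolist(),(rv/n).round(2).tolist()); R=R*Ro.from_rotvec(rv/n,degrees=True)
E
python3 -c "
from h import *
plan((493,-287,110),93,10)"
```

```text
t 0.3 pos [ 158.6 -604.4  231. ] rot [-179.97    0.     14.71] F [ 0.8 -0.6 -0.3] w 85.4 gf 0.0
[4.04, -2.22, 1.21] [-0.0, -0.0, -7.83]
[4.3, -1.65, 1.21] [-0.0, -0.0, -7.83]
[4.49, -1.05, 1.21] [-0.0, -0.0, -7.83]
[4.59, -0.43, 1.21] [-0.0, -0.0, -7.83]
[4.61, 0.2, 1.21] [-0.0, -0.0, -7.83]
[4.53, 0.83, 1.21] [-0.0, -0.0, -7.83]
[4.38, 1.44, 1.21] [-0.0, -0.0, -7.83]
[4.14, 2.02, 1.21] [-0.0, -0.0, -7.83]
[3.83, 2.57, 1.21] [-0.0, -0.0, -7.83]
[3.44, 3.06, 1.21] [-0.0, -0.0, -7.83]
```

Call:
apply_moves(
  motion=[
    [[4.04,-2.22,1.2,0,0,-7.8,60],[4.3,-1.65,1.2,0,0,-7.8,60],[4.49,-1.05,1.2,0,0,-7.8,60],[4.59,-0.43,1.2,0,0,-7.8,60],[4.61,0.2,1.2,0,0,-7.8,60]],
  ],
)

```text
time_s: 0.92
position: [326.9, -444.9, 171.1]
eef_rot: [180.0, 0.0, 54.0]
contact_force: [-0.4, -0.3, 0.2]
width: 51.1
grasp_force: 0.0
```

Call:
apply_moves(
  motion=[
    [[4.53,0.83,1.2,0,0,-7.8,60],[4.38,1.44,1.2,0,0,-7.8,60],[4.14,2.02,1.2,0,0,-7.8,60],[3.83,2.57,1.2,0,0,-7.8,60],[3.44,3.06,1.2,0,0,-7.8,60]],
  ],
)

```text
time_s: 1.55
position: [494.7, -287.1, 111.0]
eef_rot: [180.0, 0.0, 92.9]
contact_force: [0.4, -0.2, 0.0]
width: 51.0
grasp_force: 0.0
```

Call:
apply_moves(
  motion=[
    [[0,0,0,0,0,0,60]],
  ],
)

```text
time_s: 1.68
position: [496.4, -283.8, 110.7]
eef_rot: [179.9, -0.2, 93.1]
contact_force: [-0.4, -0.5, 1.1]
width: 51.1
grasp_force: 0.0
```

```bash
python3 -c "
from h import *
plan((493,-287,40),93,3)
s=cap('side'); save(s,'s2.png',(250,250,450,400),4)"
```

```text
t 1.675 pos [ 496.4 -283.8  110.7] rot [ 1.7992e+02 -1.6000e-01  9.3150e+01] F [-0.4 -0.5  1.1] w 51.1 gf 0.0
[-0.11, -0.12, 2.36] [0.03, -0.05, 0.05]
[-0.1, -0.12, 2.36] [0.03, -0.05, 0.05]
[-0.1, -0.12, 2.36] [0.03, -0.05, 0.05]
```

View pics/s2.png

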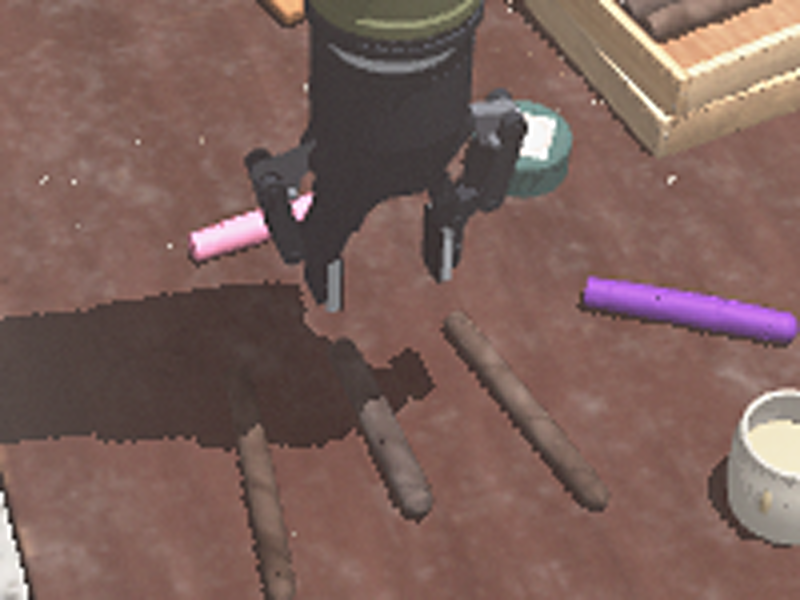

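The view shows the open fingers straddling above the sample, whose ends are at crop (343,342) and (412,515). Next I descend.

Call:
apply_moves(
  motion=[
    [[-0.1,-0.1,3.6,0,0,0,60],[-0.1,-0.1,3.6,0,0,0,60],[-0.1,-0.1,2.0,0,0,0,60],[0,0,1.5,0,0,0,60],[0,0,0,0,0,0,60]],
  ],
)

```text
time_s: 2.35
position: [490.0, -291.6, 3.7]
eef_rot: [-179.9, -0.0, 92.6]
contact_force: [-0.2, -0.2, 0.5]
width: 51.3
grasp_force: 0.0
```

Call:
apply_moves(
  motion=[
    [[0,0,0,0,0,0,0],[0,0,0,0,0,0,0],[0,0,0,0,0,0,0],[0,0,0,0,0,0,0]],
  ],
)

```text
time_s: 2.85
position: [491.6, -291.4, 5.5]
eef_rot: [179.9, 0.1, 92.7]
contact_force: [-0.9, -0.0, 5.5]
width: 17.5
grasp_force: 59.4
```

Call:
apply_moves(
  motion=[
    [[0,0,-4.0,0,0,0,0],[0,0,-5.0,0,0,0,0],[0,0,-2.0,0,0,0,0],[0,0,0,0,0,0,0]],
  ],
)

```text
time_s: 3.35
position: [491.8, -291.6, 116.2]
eef_rot: [179.8, 0.1, 92.7]
contact_force: [-0.4, -0.5, -0.2]
width: 17.5
grasp_force: 58.7
```

```bash
python3 -c "
from h import *
plan((543,170,115),105.2,10)
s=cap('side'); save(s,'s3.png',(280,210,430,320),5)"
```

```text
t 3.35 pos [ 491.8 -291.6  116.2] rot [1.7982e+02 1.3000e-01 9.2690e+01] F [-0.4 -0.5 -0.2] w 17.5 gf 58.7
[4.59, 0.73, 0.0] [0.02, 0.02, -1.25]
[4.57, 0.83, 0.0] [0.02, 0.02, -1.25]
[4.55, 0.93, 0.01] [0.02, 0.02, -1.25]
[4.53, 1.03, 0.01] [0.02, 0.02, -1.25]
[4.51, 1.13, 0.01] [0.02, 0.02, -1.25]
[4.48, 1.22, 0.01] [0.02, 0.02, -1.25]
[4.45, 1.32, 0.01] [0.02, 0.02, -1.25]
[4.42, 1.42, 0.01] [0.02, 0.02, -1.25]
[4.39, 1.51, 0.01] [0.02, 0.02, -1.25]
[4.36, 1.61, 0.01] [0.02, 0.02, -1.25]
```

View pics/s3.png

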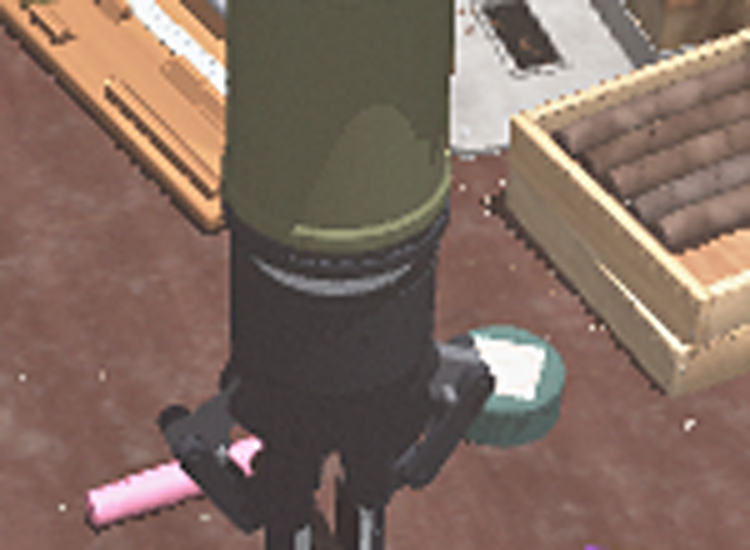

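Call:
apply_moves(
  motion=[
    [[4.59,0.73,0,0,0,-1.25,0],[4.57,0.83,0,0,0,-1.25,0],[4.55,0.93,0,0,0,-1.25,0],[4.53,1.03,0,0,0,-1.25,0],[4.51,1.13,0,0,0,-1.25,0]],
  ],
)

```text
time_s: 4.03
position: [515.7, -58.8, 112.9]
eef_rot: [-179.9, -0.0, 99.0]
contact_force: [0.8, -0.2, -0.0]
width: 17.3
grasp_force: 58.7
```

Call:
apply_moves(
  motion=[
    [[4.48,1.22,0,0,0,-1.25,0],[4.45,1.32,0,0,0,-1.25,0],[4.42,1.42,0,0,0,-1.25,0],[4.4,1.5,0,0,0,-1.25,0],[4.4,1.6,0,0,0,-1.25,0]],
  ],
)

```text
time_s: 4.65
position: [541.0, 172.1, 112.7]
eef_rot: [-179.9, 0.0, 105.3]
contact_force: [0.1, -1.2, 0.3]
width: 17.4
grasp_force: 58.7
```

Call:
apply_moves(
  motion=[
    [[0,0,0,0,0,0,0],[0,0,0,0,0,0,0]],
  ],
)

```text
time_s: 4.9
position: [540.9, 170.2, 113.0]
eef_rot: [-179.9, 0.0, 105.2]
contact_force: [0.2, -0.3, -0.3]
width: 17.4
grasp_force: 58.7
```

```bash
python3 -c "
from h import *
plan((542.3,174.2,60),105.2,2)
g=np.load('g.npy')
s=cap('side'); c=cap('top'); 
a=s['color'][130:270,230:400]; b=c['color'][170:290,190:340]
a=cv2.resize(a,(680,560),interpolation=cv2.INTER_CUBIC)[:, :560]; b=cv2.resize(b,None,fx=4,fy=4)
print(a.shape,b.shape)
im=np.zeros((560,800,3),np.uint8); im[:,:400]=cv2.resize(s['color'][150:290,260:360],(400,560)); im[:,400:]=cv2.resize(c['color'][180:320,220:320],(400,560)); cv2.imwrite('pics/m.png',im[:,:,::-1])
q=arm.get_obs()['position']; print(proj(s,q),proj(c,q))"
```

```text
t 4.9 pos [540.9 170.2 113. ] rot [-1.7986e+02  5.0000e-02  1.0522e+02] F [ 0.2 -0.3 -0.3] w 17.4 gf 58.7
[0.18, 0.13, 2.65] [-0.07, 0.02, 0.01]
[0.18, 0.12, 2.65] [-0.07, 0.02, 0.01]
(560, 560, 3) (480, 600, 3)
[305.73429886 193.80512654] [254.97205459 236.58884216]
```

View pics/m.png

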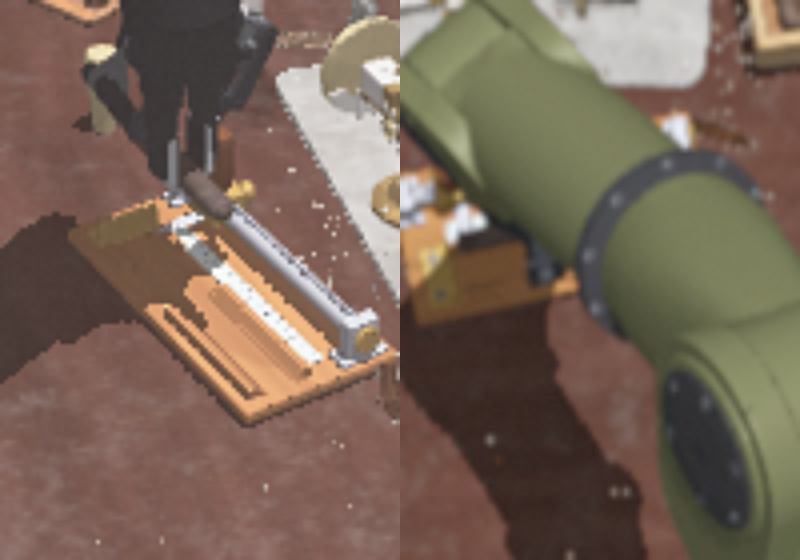

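Left half: the cigar is held level over the gauge, with its free end at about (316,204) full-frame. In the right half (top camera) the arm hides the trough.

```bash
python3 -c "
from h import *
g=np.load('g.npy'); s=cap('side'); a=np.radians(g[2]); U=np.array([[np.cos(a),np.sin(a)],[-np.sin(a),np.cos(a)]])
for u,v in ((222,212),(228,214),(218,216)):
    print((U@(ray(s,260+u/4,150+v/4,116.5)[:2]-g[:2])).round(1))
q=np.array(arm.get_obs()['position']); print('tool',U@(q[:2]-g[:2]))
# fence points seen in side
for u,v in((165,222),(88,246)): print('fence base',U@(ray(s,260+u/4,150+v/4,14)[:2]-g[:2]))
for u,v in((158,203),(80,225)): print('fence top',U@(ray(s,260+u/4,150+v/4,34)[:2]-g[:2]))
"
```

```text
[125.3  -4.3]
[129.1  -2.2]
[127.6  -8.6]
tool [73.64840157 -1.88537343]
fence base [-7.94515911 30.33634741]
fence base [-11.73011747 -29.18623252]
fence top [-5.75114211 23.88057273]
fence top [-11.60346568 -34.57534759]
```

Call:
apply_moves(
  motion=[
    [[0.2,0.1,3.0,0,0,0,0],[0.2,0.1,3.0,0,0,0,0],[0,0,1.5,0,0,0,0],[0,0,0.8,0,0,0,0],[0,0,0,0,0,0,0]],
  ],
)

```text
time_s: 5.68
position: [542.7, 175.1, 31.4]
eef_rot: [-180.0, 0.0, 105.2]
contact_force: [-0.6, 0.5, -0.3]
width: 17.7
grasp_force: 58.7
```

```bash
python3 -c "
from h import *
plan((542.3,174.2,20),105.2,2)
s=cap('side')
cv2.imwrite('pics/m2.png',cv2.resize(s['color'][160:260,260:370],(770,600)[:2] if 0 else (660,600),interpolation=cv2.INTER_CUBIC)[:,:,::-1])"
```

```text
t 5.675 pos [542.7 175.1  31.4] rot [-1.8000e+02  1.0000e-02  1.0519e+02] F [-0.6  0.5 -0.3] w 17.7 gf 58.7
[-0.04, -0.03, 0.57] [-0.0, 0.0, -0.01]
[-0.04, -0.03, 0.57] [-0.0, 0.0, -0.01]
```

View pics/m2.png

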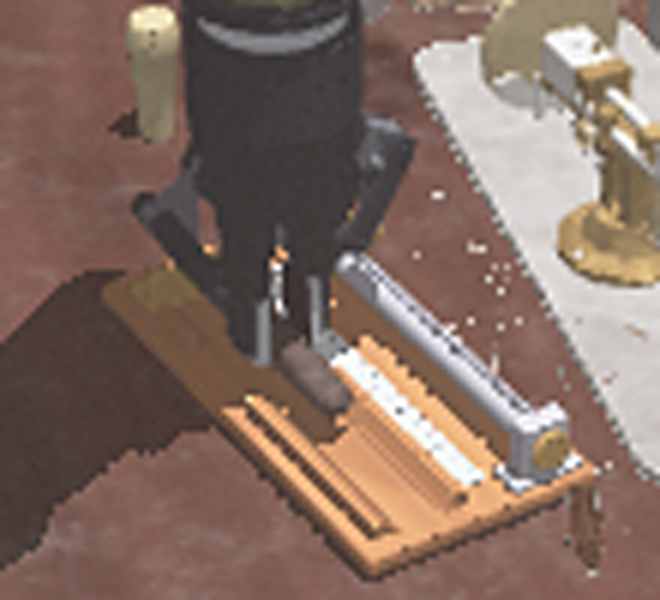

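The cigar hangs just above the trough between the lips, with its free end at about crop (345,395). I lower it now and watch the force.

Call:
apply_moves(
  motion=[
    [[0,0,0.6,0,0,0,0],[0,0,0.3,0,0,0,0],[0,0,0,0,0,0,0]],
  ],
)

```text
time_s: 6.1
position: [542.4, 175.4, 22.2]
eef_rot: [-180.0, 0.0, 105.2]
contact_force: [0.0, -0.4, -0.2]
width: 17.3
grasp_force: 58.7
```

Call:
apply_moves(
  motion=[
    [[0,0,0.15,0,0,0,0],[0,0,0.05,0,0,0,0],[0,0,0,0,0,0,0]],
  ],
)

```text
time_s: 6.48
position: [542.5, 175.4, 20.3]
eef_rot: [-180.0, -0.0, 105.2]
contact_force: [0.5, 0.3, 0.0]
width: 17.5
grasp_force: 58.7
```

Call:
apply_moves(
  motion=[
    [[0.1,0,0,0,0,0,0],[0.1,0,0,0,0,0,0],[0.1,0,0,0,0,0,0],[0,0,0,0,0,0,0]],
  ],
)

```text
time_s: 6.98
position: [541.7, 178.5, 20.3]
eef_rot: [180.0, -0.0, 105.2]
contact_force: [0.4, -0.7, -0.7]
width: 17.4
grasp_force: 58.7
```

Call:
apply_moves(
  motion=[
    [[0.1,0,0,0,0,0,0],[0.1,0,0,0,0,0,0],[0,0,0,0,0,0,0]],
  ],
)

```text
time_s: 7.35
position: [541.2, 180.4, 20.3]
eef_rot: [180.0, -0.0, 105.2]
contact_force: [-0.2, 0.4, -0.9]
width: 17.5
grasp_force: 58.7
```

Call:
apply_moves(
  motion=[
    [[0.1,0,0,0,0,0,0],[0.1,0,0,0,0,0,0],[0,0,0,0,0,0,0]],
  ],
)

```text
time_s: 7.72
position: [540.7, 182.3, 20.3]
eef_rot: [180.0, -0.0, 105.2]
contact_force: [0.5, 0.0, 0.6]
width: 17.6
grasp_force: 58.7
```

Call:
apply_moves(
  motion=[
    [[0.1,0,0,0,0,0,0],[0.1,0,0,0,0,0,0],[0,0,0,0,0,0,0]],
  ],
)

```text
time_s: 8.1
position: [540.2, 184.1, 20.3]
eef_rot: [180.0, 0.0, 105.2]
contact_force: [0.6, -0.5, -0.8]
width: 17.7
grasp_force: 58.7
```

Call:
apply_moves(
  motion=[
    [[0.1,0,0,0,0,0,0],[0.1,0,0,0,0,0,0],[0,0,0,0,0,0,0]],
  ],
)

```text
time_s: 8.48
position: [540.1, 184.1, 20.3]
eef_rot: [-180.0, 0.1, 105.1]
contact_force: [1.6, -5.4, 1.2]
width: 17.2
grasp_force: 58.9
```

Call:
apply_moves(
  motion=[
    [[0.1,0,0,0,0,0,0],[0.1,0,0,0,0,0,0],[0,0,0,0,0,0,0]],
  ],
)

```text
time_s: 8.85
position: [540.0, 184.1, 20.2]
eef_rot: [-179.9, 0.3, 105.1]
contact_force: [3.1, -9.4, 3.2]
width: 17.1
grasp_force: 59.0
```

Call:
apply_moves(
  motion=[
    [[-0.25,0,0,0,0,0,0],[0,0,0.05,0,0,0,0],[0,0,0,0,0,0,28],[0,0,0,0,0,0,35],[0,0,0,0,0,0,35]],
  ],
)

```text
time_s: 9.48
position: [539.6, 186.3, 19.8]
eef_rot: [180.0, -0.0, 105.3]
contact_force: [-1.1, -0.0, -0.5]
width: 29.7
grasp_force: 0.0
```

Call:
apply_moves(
  motion=[
    [[0,0,-1.0,0,0,0,35],[0,0,-4.0,0,0,0,40],[0,0,-5.0,0,0,0,50],[0,0,-4.0,0,0,0,50],[0,0,0,0,0,0,50]],
  ],
)

```text
time_s: 10.1
position: [541.3, 186.9, 163.7]
eef_rot: [179.6, -0.0, 105.2]
contact_force: [0.1, 0.6, -0.6]
width: 42.7
grasp_force: 0.0
```

```bash
python3 -c "
from h import *
o=arm.get_obs(); print(o['position'])
s=cap('side'); 
im=cv2.resize(s['color'][180:255,265:365],(800,600),interpolation=cv2.INTER_CUBIC)
cv2.imwrite('pics/m3.png',im[:,:,::-1])"
```

```text
[541.25505626 186.89986515 163.72666834]
```

View pics/m3.png

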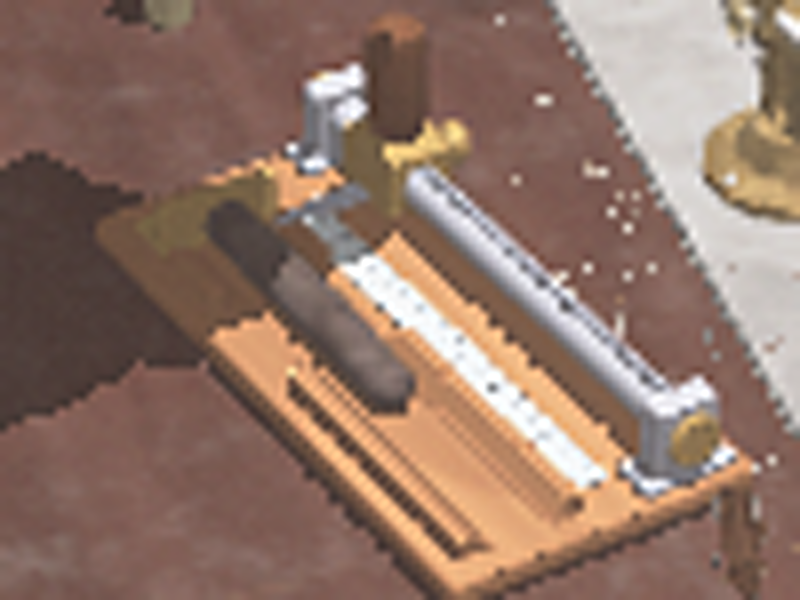

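The cigar lies in the trough. Its fence end touches the brass fence at crop (225,205), its free end is at (400,390), and the knob top is at (398,28). I now locate the knob, which is numeric work only from here.

```bash
python3 -c "
from h import *
from scipy.optimize import least_squares
s=cap('side'); S=lambda u,v:np.array((265+u/8,180+v/8)); g=np.load('g.npy')
print('knob top',ray(s,*S(398,28),92),'cig end',ray(s,*S(402,385),23))
P=[((-36,-32,14),S(98,228)),((200,-32,14),S(440,598)),((200,86,14),S(755,462)),((15,62,92),S(398,28)),((0,23,34),S(272,168)),((118,0,23),S(402,388))]
def w(p,q):
    a=np.radians(p[2]); return np.array([p[0]+np.cos(a)*q[0]-np.sin(a)*q[1],p[1]+np.sin(a)*q[0]+np.cos(a)*q[1],q[2]])
f=lambda p:np.concatenate([proj(s,w(p,q))-uv for q,uv in P])
r=least_squares(f,g,loss='soft_l1').x; print(r,f(r).reshape(-1,2).round(1).tolist()); print('knob',w(r,(15,62,70)),'free end',w(r,(118,0,23)))
"
```

```text
knob top [586.05515269 239.07900815  92.        ] cig end [556.55078256 135.30730506  23.        ]
[523.08890014 242.14078421 -75.19479808] [[-0.8, -1.4], [0.8, -0.8], [-0.1, 0.8], [-0.2, -0.9], [0.8, 0.7], [-0.4, 1.5]]
knob [586.86351511 243.48186052  70.        ] free end [553.24185732 128.05836149  23.        ]
```

```bash
python3 -c "
from h import *
plan((587,243,160),105,2)"
```

```text
t 10.2 pos [539.8 185.5 160.3] rot [1.7995e+02 1.0000e-02 1.0521e+02] F [-0.5 -1.2 -1.2] w 42.4 gf 0.0
[2.16, 3.03, 0.02] [0.03, 0.01, 0.1]
[2.16, 3.03, 0.02] [0.03, 0.01, 0.1]
```

Call:
apply_moves(
  motion=[
    [[2.2,3.0,0,0,0,0,60],[2.2,3.0,0,0,0,0,60],[0,0,0,0,0,0,60],[0,0,3.0,0,0,0,60],[0,0,0,0,0,0,60]],
  ],
)

```text
time_s: 10.82
position: [584.1, 241.8, 126.9]
eef_rot: [-179.6, 0.1, 105.2]
contact_force: [-0.2, -0.3, -0.2]
width: 51.3
grasp_force: 0.0
```

Call:
apply_moves(
  motion=[
    [[0,0,3.0,0,0,0,60],[0,0,3.0,0,0,0,60],[0,0,1.2,0,0,0,60],[0,0,0,0,0,0,60],[0,0,0,0,0,0,60]],
  ],
)

```text
time_s: 11.45
position: [586.7, 244.2, 59.1]
eef_rot: [179.9, -0.0, 105.2]
contact_force: [0.0, -0.4, -0.7]
width: 51.3
grasp_force: 0.0
```

Call:
apply_moves(
  motion=[
    [[0,0,0.3,0,0,0,60],[0,0,0,0,0,0,35],[0,0,0,0,0,0,0],[0,0,0,0,0,0,0],[0,0,0,0,0,0,0]],
  ],
)

```text
time_s: 12.08
position: [586.6, 243.9, 55.3]
eef_rot: [179.9, -0.0, 105.2]
contact_force: [0.7, -0.8, 5.2]
width: 19.7
grasp_force: 58.7
```

Call:
apply_moves(
  motion=[
    [[0,0,0,0,0,0,0],[0,0,0,0,0,0,0]],
  ],
)

```text
time_s: 12.32
position: [586.6, 243.9, 55.3]
eef_rot: [179.9, -0.0, 105.2]
contact_force: [0.6, 0.2, 5.8]
width: 19.9
grasp_force: 58.8
```

```bash
python3 -c "
from h import *
plan((587,243,56),105,1)
np.save('home.npy',arm.get_obs()['position'])"
```

```text
t 12.325 pos [586.6 243.9  55.3] rot [179.93  -0.   105.21] F [0.6 0.2 5.8] w 19.9 gf 58.8
[-0.1, 0.01, -0.07] [0.07, -0.0, 0.21]
```

Call:
apply_moves(
  motion=[
    [[-0.5,0,0,0,0,0,0],[-1.0,0,0,0,0,0,0],[-1.2,0,0,0,0,0,0],[-1.2,0,0,0,0,0,0],[-1.0,0,0,0,0,0,0]],
  ],
)

```text
time_s: 12.95
position: [599.2, 198.7, 55.3]
eef_rot: [179.9, -0.2, 105.3]
contact_force: [0.5, 8.3, 4.0]
width: 19.9
grasp_force: 58.8
```

Call:
apply_moves(
  motion=[
    [[-1.2,0,0,0,0,0,0],[-1.2,0,0,0,0,0,0],[-1.2,0,0,0,0,0,0],[-0.8,0,0,0,0,0,0],[0,0,0,0,0,0,0]],
  ],
)

```text
time_s: 13.58
position: [611.0, 156.4, 55.3]
eef_rot: [179.9, -0.2, 105.3]
contact_force: [0.9, 7.1, 3.2]
width: 19.7
grasp_force: 58.8
```

Call:
apply_moves(
  motion=[
    [[0,0,0,0,0,0,0],[0,0,0,0,0,0,0]],
  ],
)

```text
time_s: 13.82
position: [610.8, 157.3, 55.3]
eef_rot: [179.8, -0.2, 105.3]
contact_force: [1.0, 8.7, 2.4]
width: 19.6
grasp_force: 58.8
```

```bash
python3 -c "
from h import *
h=np.load('home.npy'); plan((0,0,56),105,1); q=np.array(arm.get_obs()['position'])-h
print(q,np.linalg.norm(q[:2]),np.degrees(np.arctan2(q[1],q[0])))
# where are things in the side view (knob base, pointer, cigar end predicted)
r=[523.1,242.1,-75.2]; s=cap('side'); np.save('s.npy',s['color'])
a=np.radians(r[2])
for n,p in dict(pt=(118,12.5,25.5),ptroot=(118,48,25.5),cig=(118,0,23)).items(): print(n,proj(s,(r[0]+np.cos(a)*p[0]-np.sin(a)*p[1],r[1]+np.sin(a)*p[0]+np.cos(a)*p[1],p[2])))
im=s['color'][215:240,300:335]
print('\n'.join(' '.join('%02x%02x%02x'%tuple(p>>0) for p in row[:]) for row in im))
"
```

```text
t 13.825 pos [610.8 157.3  55.3] rot [179.85  -0.24 105.33] F [1.  8.7 2.4] w 19.6 gf 58.8
[0.98, -63.06, -0.23] [0.15, -0.24, 0.33]
[ 2.41392411e+01 -8.66174031e+01  3.62419406e-02] 89.91817099979352 -74.42747796827253
pt [318.87462102 227.70419615]
ptroot [330.24397532 223.41443909]
cig [314.82667714 229.98115657]
544a46 544945 514543 4f433e 4b3f3e 473c3a 6a4f3f 775844 785843 82736b 909598 7e7f81 8f8f90 7b7b7c 8f9091 8a837e 7d6353 785742 785742 7c5c48 7c5a47 7b5b46 7d5c48 7d5c48 7d5b47 766046 735f45 745e44 746146 786347 786247 756044 736045 6e5a42 f6d085
574b47 564d48 524743 50443f 4c413d 4a413c 4c413d 5e4b3d 785943 785944 817269 8f9397 8f9395 8f9192 8d8e8f 68686a 8f9495 7d6351 775742 785944 7a5b47 7c5d49 7a5a47 7c5c48 7d5b47 756047 725e43 756046 746048 745f44 776346 725f43 715c42 f4cd83 e6bd78
584b49 554a46 524743 4e433e 4d413c 4a3e3a 4a3e3b 483d39 5e4b3d 785743 795943 81736b 909296 909396 8e9091 8e8f90 8d9090 909595 7d6252 795845 7b5b46 7d5c48 7c5c47 7d5c4a 7e5e49 745f44 735e43 745e44 745f46 735e44 6f5b43 ebbd7c 715d43 9f8055 856b48
4f4543 554847 564945 504541 4d423d 4a3f3b 4b3f3
[... 4642 characters left out ...]
 89654c efb07e f9bf88 f6bc85 b47d5d 634839 7a5a44 f5b583 eaac7c e3a578 a57758 e7a77b e2a478 e1a477 dda074 dca076 db9d73 da9e73 dda176 e0a277 bd8464 d89a71 bc8763 b98461 b98462 b7805f efb482 e3a275 f0d8b6 f8fcff
815e54 876259 87625b 483633 5a443b 71523f 7a5a46 f1b280 f8c188 f6bc87 67493b 664b3d 7c5a45 f4b583 e9aa7c e3a578 a87759 eaaf7b e9ae7c e3a879 dda074 db9f75 d99c71 d99c72 dda373 dfa177 bd8564 d6966f bb8562 bb8562 b98763 b17e5c eeb27f e3a373 f1dab7
84615b 85615a 886357 463633 4a3a36 574237 6f5240 8d664e f1b280 f9c289 f6bb85 674b3e 654a3b 7b5943 f1b17e eaad7e d99d70 ac7b5c ecaf81 ecb380 e9ad7a dfa173 dc9e74 d89b71 d89972 dd9e72 dfa278 bc8464 d5976e bc8662 bb8562 b88563 b07d5c eaac79 e4a473
```

Call:
apply_moves(
  motion=[
    [[-0.5,0,0,0,0,0,0],[-0.5,0,0,0,0,0,0],[-0.3,0,0,0,0,0,0],[0,0,0,0,0,0,0],[0,0,0,0,0,0,0]],
  ],
)

```text
time_s: 14.5
position: [614.1, 145.0, 55.3]
eef_rot: [179.8, -0.3, 105.3]
contact_force: [0.4, 8.5, 3.1]
width: 20.0
grasp_force: 58.8
```

```bash
python3 -c "
from h import *
h=np.load('home.npy'); plan((0,0,56),105,1); q=np.array(arm.get_obs()['position'])-h
print(q,np.linalg.norm(q[:2]))
s=cap('side'); im=s['color'].astype(int)
hsv=cv2.cvtColor(s['color'],cv2.COLOR_RGB2HSV)
sub=im[216:236,306:340]; S=hsv[216:236,306:340]
ch=lambda p,hs:'#' if hs[1]<35 and hs[2]>180 else 'g' if hs[1]<45 and hs[2]>95 else 'c' if p.max()<150 and hs[1]<75 else 'd' if p.max()<130 else '.'
print('\n'.join(str(216+i)+' '+''.join(ch(sub[i,j],S[i,j]) for j in range(34)) for i in range(20)))
B=np.load('s.npy').astype(int)[205:245,290:350]; D=abs(im[205:245,290:350]-B).sum(2)>60
print('\n'.join(str(205+i)+' '+''.join('x' if d else '.' for d in D[i]) for i in range(40)))
"
```

```text
t 14.5 pos [614.1 145.   55.3] rot [179.85  -0.26 105.34] F [0.4 8.5 3.1] w 20.0 gf 58.8
[2.26, -63.06, -0.22] [0.15, -0.26, 0.34]
[ 2.75046783e+01 -9.89181425e+01  1.43485822e-02] 102.6708636385936
216 cdddcggggggdddddddddddddddddddddd.
217 ccdddgggggggdddddddddddddddddddd..
218 cccdddcggggggddddddddddddddddd....
219 ccccdddcggggggddddddddddddddd.....
220 cccccdddcggggggddddddddddddd...gg#
221 ccccccdddddcggggcddddddddddd..g##g
222 cccccccdddddgggggcdd.cggcddd..####
223 ccccccccdddddggggggcggggggdd..gg##
224 ccccccccddddddcgggggggggcddd..cgg#
225 dccccccccddddddcgggggcd.dddd.ddcgg
226 ddccccccccdddc###ggggcdd.dddddddcg
227 dddcccccccgdddgdd.ggggcddddddddddc
228 ddddcccccccddd.....gggg#..dddddddd
229 dddddcccggdddd.....#####g.....dddd
230 ddddddccccd.........######.....ddd
231 dddddddddd...........#####......dd
232 d...ddd................#####.....d
233 dd...d..................#####.....
234 .dd......................#####....
235 .ddd......................#####...
205 ..x...............................xx...xx.xx.....xx.x.x.....
206 .x................................xxx..xx.xx.....xxx
[... 1778 characters left out ...]
...xxx............................................
235 ............................................................
236 ............................................................
237 ...........x................................................
238 .........xxxx...............................................
239 ........xxxxx...............................................
240 ......xxxxx.................................................
241 ......xxxx..................................................
242 ....xxxx....................................................
243 ...xxxxx....................................................
244 .xxxx.......................................................
```

Call:
apply_moves(
  motion=[
    [[-0.04,0,0,0,0,0,0],[0,0,0,0,0,0,0],[0,0,0,0,0,0,0],[0,0,0,0,0,0,0]],
  ],
)

```text
time_s: 15.05
position: [614.2, 144.9, 55.3]
eef_rot: [179.8, -0.3, 105.3]
contact_force: [0.1, 8.3, 3.0]
width: 20.0
grasp_force: 58.8
```

```bash
python3 -c "
from h import *
h=np.load('home.npy'); o=arm.get_obs(); q=np.array(o['position'])-h
print(o['time_s'],np.linalg.norm(q[:2]),o['contact_force'],np.abs(o['dq']).max())
s=cap('side'); r=[523.1,242.1,-75.2]; a=np.radians(r[2]); U=np.array([[np.cos(a),np.sin(a)],[-np.sin(a),np.cos(a)]])
G=lambda u,v,z:(U@(ray(s,u,v,z)[:2]-r[:2])).round(1)
print('tip',G(320,226.5,25.5),G(321,226.5,25.5),'root',G(328.5,223,25.5))
W=lambda g:np.append(U.T@np.array(g[:2])+r[:2],g[2])
for X in(112,118): 
    d=np.array([proj(s,W((X,9.5*np.cos(t),23+9*np.sin(t)))) for t in np.linspace(0,6.28,60)]); print(X,'umax',d[:,0].max(),'vmax',d[:,1].max(),'u+v',d.sum(1).max())
m=s['color'][222:234,306:320].astype(int); hs=cv2.cvtColor(s['color'],cv2.COLOR_RGB2HSV)[222:234,306:320]
yy,xx=np.nonzero((m.max(2)<155)&(hs[:,:,1]<75)&(m.max(2)-m.min(2)>5)); k=xx+yy
print('obs umax',xx.max()+306,'vmax',yy.max()+222,'u+v',k.max()+528)
"
```

```text
15.05 102.78078561910984 [0.09072212 8.33089322 3.03178546] 0.12591604407292548
tip [115.1  17.7] [116.5  20. ] root [114.  45.]
112 umax 316.7251531959886 vmax 231.70018907821552 u+v 545.741005637474
118 umax 317.9064286336772 vmax 232.90247285590237 u+v 548.1129330247644
obs umax 319 vmax 230 u+v 546
```

```bash
python3 -c "
from rig import arm
print(arm.finish_job())"
```

```text
the job is handed in; nothing more can be done
None
```

The short thick cigar lies in the trough against the fence, and the arm is holding the slide motionless at 102.8 mm travel. That puts the pointer within about 1 mm of the cigar's free end by the arm's own measurement, and the side camera agrees to about 2 mm. The job is handed in.

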